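# Make up two boxes of cheeses from the ripening plank

### The arm

A 6-joint arm with a two-finger parallel gripper is mounted at the origin on the work surface. World frame = base frame: x ahead of the robot, y to its left, z up, the work surface at z = 0. Lengths are in m, angles in rad, forces in N, time in s.
With the tool pointing down it reaches from about 0.25 to 0.775 m from the base axis. Payload 4 kg.
Tool frame: the origin (TCP) lies midway between the tips of the shut fingers; the grasp point (between the pads) lies 19 mm behind it (robot.tcp_to_grasp is the z of the grasp point in the tool frame, in m); z points along the fingers, y is the line along which they close (so a half turn about z gives the same grasp; the last joint's range is limited). The gripper opens to 94 mm and grips with 3 to 60 N. Pads are 16 mm wide; open, the fingers measure 119 mm over their backs; the gripper's body (75 mm by 177 mm) begins 78 mm behind the grasp point.
Start: joints at [1.094, 0.087, 1.371, -0, 1.684, -0.103], TCP at [0.201, 0.512, 0.206] pointing down, gripper open.
Joint ranges: [-3.1, 3.1], [-0.76, 2.03], [0.27, 2.55], [-1.08, 4.22], [0.17, 2.65], [-2.57, 2.57]. Speed limits (rad/s): [2.79, 2.79, 3.14, 3.14, 3.14, 3.14].

### API

Orientations are given as [roll, pitch, yaw] about the fixed x, y, z axes, in that order (R = Rz(yaw) Ry(pitch) Rx(roll)).
In Python, from bench import robot gives the robot as it stands. The module is installed in compiled form; this text tells all that it offers.
- The arm moves only by the tool move_arm, never from a script. Its argument "motion" is one flat list of numbers, 7 for each row, row after row: the turn, a rotation vector about the tool's x, y, z in units of 45 degrees (1.0 is 45 degrees), then the shift along the tool's x, y, z in units of 100 mm (1.0 is 100 mm), then the opening, from 0 (shut) to 1 (fully open). A call has 1 to 12 rows; each row shifts and turns the commanded pose from where the row before left it, along the tool's axes as they then stand; what a row does not reach is not made up. A row lasts 1/12 s, in which the tool goes at most 41.7 mm and 7.16 degrees, less where a joint would pass 70% of its speed; a pose out of reach is approached as far as the arm can. A call with a number of a shift or a turn outside -1 to 1 is refused whole. A call with a gripper value outside its range is refused whole. The fingers move at their own pace and stop on an object; the grip force is fixed at half the most. Time passes only in rows, so rows that do not move let the fingers close. It gives the time, the measured TCP pose, the force, the opening and the grip force at its end, in the units of the state.
- robot.get_obs(): the state, without advancing time (a new reading comes with each control period).
- robot.snapshot(name): name is "scene" or "top" or "wrist"; returns the picture (420x560x3 uint8, red, green, blue); there is no depth.
- robot.get_calibration(name): a dict with "fx", "fy", "cx", "cy" (pixels), "R" (3x3) and "t" (3): a world point X has camera coordinates R X + t. Camera axes: x right, y down, z forward; pixel columns grow to the right and rows downward; lengths in m; the calibration is good to about 2 mm. A picture is of the moment at which its call begins: read the wrist's pose just before it. get_calibration takes no time and is no camera call; for the wrist camera it gives the pose at the moment of the call.
- robot.close_job(): hands the job in; it is judged then, once.
The state is a dict: "time": time; "joint_positions": joint angles; "qvel": joint speeds; "joint_torque": joint torques, N m; "tool_pos": TCP position; "ee_rot": TCP orientation; "wrist_force": force on the tool from outside, world axes, zero at the start; "wrist_torque": the same for the moment, N m; "width": finger opening in m; "finger_force": force on a finger pad.
Only numpy, scipy, OpenCV 4.12 (cv2) and the standard library are available. Lean on these libraries where they do the work, as an engineer would, in place of code of your own. Each camera call takes 0.05 s, during which the arm holds its last target. There are 200 camera calls.

### The job

Make up two boxes from the cheeses on the ripening plank: in the long three-compartment box the log goes in the middle compartment, lying across the box, with the wide drum and the small button in the two end compartments, either way round; in the short two-compartment box go the tall cylinder and the flat-topped pyramid, one in each compartment, either way round. Set every cheese down gently without dropping it, the same way up as it stood, flat on the box's floor in the middle of its compartment. Leave the square flat cheese, the bowl and the brush where they are.

Things in the scene. Friction and masses are not known exactly. Their poses are not given: they have to be found in the camera images.
- drum: Wide round drum cheese: upright cylinder, 60 mm diameter, 45 mm high, about 130 g. Loose, firm, cream-coloured cheese; stands on the 18 mm thick wooden ripening plank at the start. Origin: centre of its underside, z up. 
- tower: Tall cylinder cheese: upright cylinder, 44 mm diameter, 66 mm high, about 100 g. Loose, firm, cream-coloured cheese; stands on the 18 mm thick wooden ripening plank at the start. Origin: centre of its underside, z up. 
- button: Small button cheese: short upright cylinder, 42 mm diameter, 30 mm high, about 50 g. Loose, firm, cream-coloured cheese; stands on the 18 mm thick wooden ripening plank at the start. Origin: centre of its underside, z up. 
- log: Log cheese: lying bar with rounded edges, 80 mm long along its own x, 38 mm wide along y, 36 mm high, about 110 g. Loose, firm, cream-coloured cheese; stands on the 18 mm thick wooden ripening plank at the start. Origin: centre of its underside, z up. 
- pyramid: Pyramid cheese with a flat top: square base 56 mm wide, square top 42 mm wide, 50 mm high, sides normal to its own x and y axes, about 120 g. Loose, firm, cream-coloured cheese; stands on the 18 mm thick wooden ripening plank at the start. Origin: centre of its underside, z up. 
- slab: Square flat cheese, 56 x 56 mm, 28 mm high: not wanted in either box, stays on the plank. Loose, firm, cream-coloured cheese; stands on the 18 mm thick wooden ripening plank at the start. Origin: centre of its underside, z up. 
- long_box: Long shallow open wooden box lined with pale paper, fixed to the table: 260 mm along its own x, 118 mm along y, 16 mm high. Floor 5 mm thick, walls and dividers 5 mm thick and 16 mm high (11 mm above the floor). Two dividers make three equal compartments in a row along x, centres at x = -85, 0 and +85 mm, y = 0, each 80 mm (x) by 108 mm (y) inside. Origin: centre of the underside, on the table.
- short_box: Short shallow open wooden box lined with pale paper, fixed to the table: 175 mm along its own x, 118 mm along y, 16 mm high. Floor 5 mm thick, walls and divider 5 mm thick and 16 mm high (11 mm above the floor). One divider makes two equal compartments along x, centres at x = -42.5 and +42.5 mm, y = 0, each 80 mm (x) by 108 mm (y) inside. Origin: centre of the underside, on the table.
- bowl: Bystander: loose metal bowl, 100 mm across the rim, 45 mm high, on the table beyond the plank. Origin: centre of its underside.
- brush: Bystander: loose hand brush, 170 mm long along its own x, lying on the table beyond the plank. Origin: under its middle, at table height.
Things that resemble listed ones, but are neither listed nor needed, are in the scene too. Leave any green or purple look-alike of the drum alone.

How it is judged:
By the outcome, as a careful person would: the job done as asked, in the order asked, and still so for the second after the job is handed in, with the robot touching nothing.
It also fails if it takes over 122 s, if anything falls off the work surface, if the arm or the gripper's body presses on something with over 40 N, if the wrist force passes 120 N, or if a joint passes its speed limit or range.

## Working session

There is one attempt and no reset: what is moved stays moved. The work goes in short steps, Python scripts to look and compute and a tool call to move; the robot and the scene stay as the last step left them, time stands still between calls to the robot, and variables do not carry over. Pictures are saved under pics/ and viewed, at most 14 in all, crops included, and the job is handed in when it is done.

Besides the shell and the picture viewer there is one more tool, called after "Request:" as name(argument=value, ...) on one line, values as JSON. move_arm: Moves the arm, as the interface text tells. Shifts and turns lie within -1 to 1; 1 stands for 100 mm of shift or 45 degrees of turn. Its arguments: {"type":"object","properties":{"motion":{"type":"array","items":{"type":"number"}}},"required":["motion"]}

```bash
mkdir -p pics; python3 - <<'E'
from bench import robot
import cv2, numpy as np
o=robot.get_obs(); print(o)
for n in("top","scene"):
    im=robot.snapshot(n); cv2.imwrite(f"pics/{n}0.png",im[:,:,::-1]); c=robot.get_calibration(n); print(n,c)
E
```

```text
{'time': 0.0, 'joint_positions': array([ 1.09388468e+00,  8.79521464e-02,  1.37221369e+00, -2.10176868e-05,
        1.68357456e+00, -1.03072720e-01]), 'qvel': array([ 8.62461421e-05, -1.13019123e-03, -1.01202070e-03,  3.13029179e-04,
        1.01335643e-03,  9.33728827e-04]), 'joint_torque': array([ 8.11303125e-04, -3.40192223e+01, -3.02426398e+01,  7.16810720e-02,
        3.31676728e-02, -1.58115749e-04]), 'tool_pos': array([0.20060862, 0.5115414 , 0.2043263 ]), 'ee_rot': array([-3.13945416e+00, -2.00203400e-04,  2.76775117e+00]), 'wrist_force': array([-0.3737355 , -0.86558614, -0.57741906]), 'wrist_torque': array([-0.005001  ,  0.01365333,  0.0187    ]), 'finger_force': 0.0, 'width': 0.09387474599016783}
top {'fx': 545.00821628549, 'fy': 545.00821628549, 'cx': 276.3658652995184, 'cy': 212.16421138325165, 'R': array([[ 1.56356193e-02, -9.99877689e-01, -3.65916528e-04],
       [-9.91631735e-01, -1.54597677e-02, -1.28169798e-01],
       [ 1.28148464e-01,  2.36686861e-03, -9.91752171e-01]]), 't': array([-0.00358674,  0.58452606,  1.19859709])}
scene {'fx': 405.7599326645604, 'fy': 405.7599326645604, 'cx': 284.3782880048598, 'cy': 208.61813239495092, 'R': array([[ 0.54764074,  0.83666467,  0.00904666],
       [ 0.55807355, -0.35718976, -0.74897889],
       [-0.62341281,  0.41522006, -0.66253209]]), 't': array([-0.31518342, -0.29347791,  1.44354892])}
```

View pics/top0.png

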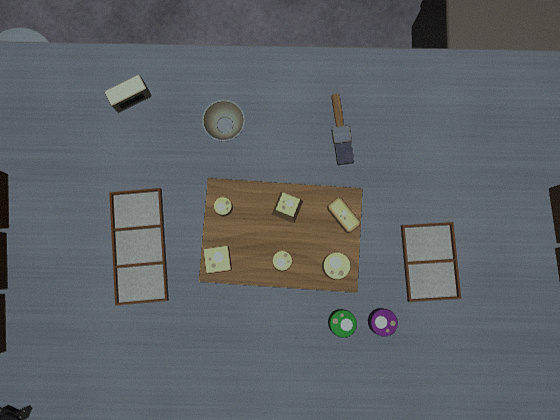

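View pics/scene0.png

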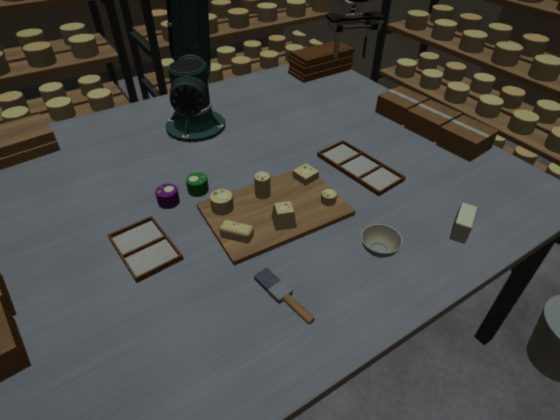

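The top view shows button (222,206), pyramid (288,206), log (343,215), slab (217,259), tower (282,261) and drum (336,265). The long box is at (139,246) and the short box at (431,261). The scene view agrees.

Possible mix-ups:
- **Drum:** cream (336,265), against green (343,323) and purple (383,323) look-alikes. I choose the cream one on the plank.
- **Button / tower:** (222,206) is short and (282,261) is tall in the scene view.
- **Pyramid / slab:** (288,206) is the pyramid and (217,259) the slab.
- **Log:** (343,215), against the white block (128,93) off the plank.

Next is a close crop to check.

```bash
python3 - <<'E'
import cv2
im=cv2.imread("pics/top0.png")[172:298,192:368]
cv2.imwrite("pics/crop0.png",cv2.resize(im,None,fx=4.5,fy=4.5,interpolation=cv2.INTER_CUBIC))
E
```

```text
(no output)
```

View pics/crop0.png

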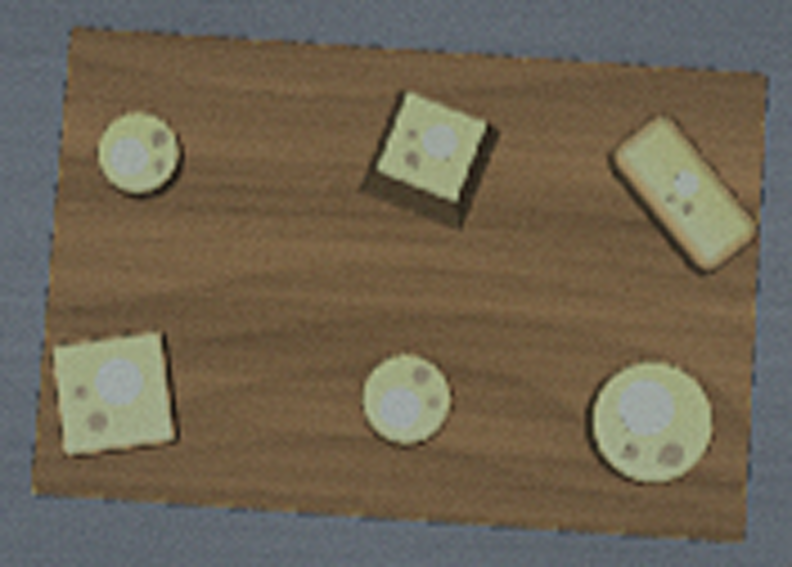

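The crop confirms it: cream drum, tall tower, button, log (angled) and pyramid (with its sides visible). The slab is the square at lower left.

```bash
cat > h.py <<'E'
import cv2, numpy as np
from bench import robot
def ray(c,px,z):
    "pixels -> world xy on plane z"
    px=np.atleast_2d(px).astype(float); R,t=np.array(c["R"]),np.array(c["t"])
    d=np.c_[(px[:,0]-c["cx"])/c["fx"],(px[:,1]-c["cy"])/c["fy"],np.ones(len(px))]@R
    o=-R.T@t
    return (o+d*((z-o[2])/d[:,2])[:,None])[:,:2]
def rect(xy):
    (c,s,a)=cv2.minAreaRect((xy*1000).astype(np.float32)); return np.round(c,1),np.round(s,1),round(a,1)
def blob(mask,seed):
    n,l=cv2.connectedComponents(mask.astype(np.uint8)); k=l[seed[1],seed[0]]
    if k==0:
        w=l[seed[1]-4:seed[1]+5,seed[0]-4:seed[0]+5]; k=w.max()
    cs,_=cv2.findContours((l==k).astype(np.uint8),cv2.RETR_EXTERNAL,cv2.CHAIN_APPROX_NONE)
    return max(cs,key=len)[:,0]
def plan(target_xy,target_z,yaw):
    "moves in tool axes/units from the present pose to a tool-down pose with closing line (tool y) at world angle yaw (mod pi)"
    from scipy.spatial.transform import Rotation as Ro
    o=robot.get_obs(); R0=Ro.from_euler("xyz",o["ee_rot"])
    p=R0.as_matrix().T@(np.r_[target_xy,target_z]-o["tool_pos"])
    y=R0.as_matrix()[:,1]; a=np.arctan2(y[1],y[0])
    d=(yaw-a+np.pi/2)%np.pi-np.pi/2
    print("shift units",np.round(p*10,3),"turn about tool z units",round(-np.degrees(d)/45,3),"j6",round(o["joint_positions"][5],2))
E
python3 - <<'E'
from h import *
im=cv2.imread("pics/top0.png"); c=robot.get_calibration("top"); 
s=cv2.GaussianBlur(cv2.resize(im,None,fx=4,fy=4,interpolation=cv2.INTER_CUBIC),(0,0),2)
f=lambda p:(p+.5)/4-.5
hsv=cv2.cvtColor(s,cv2.COLOR_BGR2HSV)
g=s[:,:,1]
for n,p,h in(("button",(222,206),.03),("pyramid",(288,206),.05),("log",(343,215),.036),("slab",(217,259),.028),("tower",(282,261),.066),("drum",(336,265),.045)):
    k=f(blob(g>125,(p[0]*4,p[1]*4))); w=ray(c,k,h+.018); m=cv2.moments((w*1e5).astype(np.float32)[:,None])
    print(n,rect(w),np.round([m["m10"]/m["m00"]/100,m["m01"]/m["m00"]/100],1), "eqd",round(2*np.sqrt(m["m00"]/1e4/np.pi),1))
for n,ps in(("long",((136,210),(138,245),(142,283))),("short",((429,243),(433,280)))):
    for p in ps: print(n,rect(ray(c,f(blob((g>105)&(hsv[:,:,1]<60),(p[0]*4,p[1]*4))),.005)))
    p=ps[0]; print(s[p[1]*4,p[0]*4],s[p[1]*4,(p[0]+40)*4])
    x0,x1=(100,175) if n=="long" else (395,468)
    m=np.zeros(g.shape,bool); m[180*4:315*4,x0*4:x1*4]=(s[:,:,2].astype(int)-s[:,:,0]>8)[180*4:315*4,x0*4:x1*4]
    k=np.argwhere(cv2.morphologyEx(m.astype(np.uint8),cv2.MORPH_OPEN,np.ones((5,5))))[:,::-1]
    print("outer",rect(ray(c,f(k),.016)),rect(ray(c,f(k),0)))
E
```

```text
button (array([597. , 128.2]), array([39.3, 38.9]), 1.5) [597. 128.] eqd 38.9
pyramid (array([599.3, -18.8]), array([41.8, 42.5]), 68.9) [599.3 -18.8] eqd 46.3
log (array([ 580. , -145.1]), array([73.7, 32.1]), 39.2) [ 579.9 -145. ] eqd 53.7
slab (array([476.4, 137.5]), array([54.7, 54.1]), 8.9) [476.4 137.3] eqd 59.6
tower (array([474.4,  -7.8]), array([40.7, 40.8]), 45.9) [474.5  -7.9] eqd 40.8
drum (array([ 466.2, -128.5]), array([56.8, 57. ]), 0.9) [ 466.  -128.5] eqd 56.9
long (array([590., 332.]), array([ 77.8, 104.8]), 5.9)
long (array([505.4, 323.1]), array([ 77.9, 104.7]), 6.2)
long (array([420.9, 314.3]), array([ 77.9, 104.4]), 6.0)
[134 138 133] [114 106  99]
outer (array([505.7, 322. ]), array([261.4, 120.8]), 6.0) (array([506.7, 326.1]), array([264.7, 122.3]), 6.0)
short (array([ 522.6, -346.5]), array([ 78.2, 104.2]), 4.4)
short (array([ 437.8, -353.1]), array([ 77.9, 104.2]), 4.4)
[135 137 132] [116 109 100]
outer (array([ 480.2, -347.9]), array([176.3, 121.5]), 4.4) (array([ 480.9, -352.4]), array([178.6, 123.1]), 4.4)
```

```bash
python3 -c "
from h import *
plan([.580,-.145],.16,np.radians(129.2))"
```

```text
shift units [-5.93  -4.726  0.452] turn about tool z units -1.347 j6 -0.1
```

Request:
move_arm(motion=[0, 0, 0, -0.247, -0.197, 0.019, 1, 0, 0, 0, -0.247, -0.197, 0.019, 1, 0, 0, 0, -0.247, -0.197, 0.019, 1, 0, 0, 0, -0.247, -0.197, 0.019, 1, 0, 0, 0, -0.247, -0.197, 0.019, 1, 0, 0, 0, -0.247, -0.197, 0.019, 1, 0, 0, 0, -0.247, -0.197, 0.019, 1, 0, 0, 0, -0.247, -0.197, 0.019, 1, 0, 0, 0, -0.247, -0.197, 0.019, 1, 0, 0, 0, -0.247, -0.197, 0.019, 1, 0, 0, 0, -0.247, -0.197, 0.019, 1, 0, 0, 0, -0.247, -0.197, 0.019, 1])

```text
time: 1.1
tool_pos: [0.3906, 0.1822, 0.1822]
ee_rot: [-3.141, -0.0, 2.768]
wrist_force: [0.9, -0.1, -0.3]
width: 0.0941
finger_force: 0.0
```

Request:
move_arm(motion=[0, 0, 0, -0.247, -0.197, 0.019, 1, 0, 0, 0, -0.247, -0.197, 0.019, 1, 0, 0, 0, -0.247, -0.197, 0.019, 1, 0, 0, 0, -0.247, -0.197, 0.019, 1, 0, 0, 0, -0.247, -0.197, 0.019, 1, 0, 0, 0, -0.247, -0.197, 0.019, 1, 0, 0, 0, -0.247, -0.197, 0.019, 1, 0, 0, 0, -0.247, -0.197, 0.019, 1, 0, 0, 0, -0.247, -0.197, 0.019, 1, 0, 0, 0, -0.247, -0.197, 0.019, 1, 0, 0, 0, -0.247, -0.197, 0.019, 1, 0, 0, 0, -0.247, -0.197, 0.019, 1])

```text
time: 2.1
tool_pos: [0.5803, -0.146, 0.159]
ee_rot: [3.141, -0.001, 2.768]
wrist_force: [-0.2, -0.1, -0.0]
width: 0.0936
finger_force: 0.0
```

Request:
move_arm(motion=[0, 0, -0.15, 0, 0, 0, 1, 0, 0, -0.15, 0, 0, 0, 1, 0, 0, -0.15, 0, 0, 0, 1, 0, 0, -0.15, 0, 0, 0, 1, 0, 0, -0.15, 0, 0, 0, 1, 0, 0, -0.15, 0, 0, 0, 1, 0, 0, -0.15, 0, 0, 0, 1, 0, 0, -0.15, 0, 0, 0, 1, 0, 0, -0.15, 0, 0, 0, 1, 0, 0, 0, 0, 0, 0, 1])

```text
time: 2.93
tool_pos: [0.5825, -0.1359, 0.159]
ee_rot: [-3.139, -0.006, -2.469]
wrist_force: [-0.7, 0.1, 0.3]
width: 0.0941
finger_force: 0.0
```

```bash
python3 -c "
from h import *
plan([.580,-.145],.022,np.radians(129.2))
o=robot.get_obs();print(o['tool_pos'],o['ee_rot'],o['time'])
im=robot.snapshot('wrist');c=robot.get_calibration('wrist');print(c)
cv2.imwrite('pics/w1.png',im[:,:,::-1])"
```

```text
shift units [ 0.068 -0.052  1.371] turn about tool z units -0.014 j6 -2.56
[ 0.58250798 -0.1359187   0.15904602] [-3.1393328  -0.00591232 -2.46873677] 2.9333
{'fx': 310.7566647389087, 'fy': 310.7566647389087, 'cx': 284.258748573725, 'cy': 205.33649066085871, 'R': array([[-0.62457644,  0.78095886, -0.00274311],
       [ 0.74893119,  0.59995038,  0.28135674],
       [ 0.22137377,  0.17367439, -0.95959932]]), 't': array([ 0.47012044, -0.36991826,  0.24245383])}
```

View pics/w1.png

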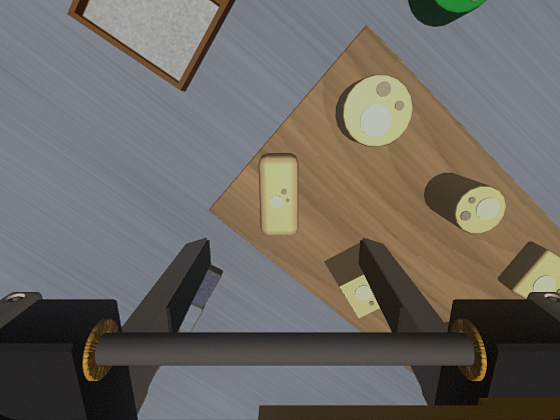

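The wrist view shows the log at (279,194) with drum, tower and pyramid beside it, and nothing is disturbed. Joint 6 is at its limit, so I'll turn half round the other way, which gives the same grasp.

Request:
move_arm(motion=[0, 0, 0.155, 0, 0, 0, 1, 0, 0, 0.155, 0, 0, 0, 1, 0, 0, 0.155, 0, 0, 0, 1, 0, 0, 0.155, 0, 0, 0, 1, 0, 0, 0.155, 0, 0, 0, 1, 0, 0, 0.155, 0, 0, 0, 1, 0, 0, 0.155, 0, 0, 0, 1, 0, 0, 0.155, 0, 0, 0, 1, 0, 0, 0.155, 0, 0, 0, 1, 0, 0, 0.155, 0, 0, 0, 1, 0, 0, 0.155, 0, 0, 0, 1, 0, 0, 0.155, 0, 0, 0, 1])

```text
time: 3.98
tool_pos: [0.5823, -0.1373, 0.1594]
ee_rot: [-3.135, 0.003, 2.348]
wrist_force: [-0.9, 0.6, -0.6]
width: 0.0943
finger_force: 0.0
```

Request:
move_arm(motion=[0, 0, 0.155, 0, 0, 0, 1, 0, 0, 0.155, 0, 0, 0, 1, 0, 0, 0.155, 0, 0, 0, 1, 0, 0, 0.155, 0, 0, 0, 1, 0, 0, 0.155, 0, 0, 0, 1, 0, 0, 0.155, 0, 0, 0, 1, 0, 0, 0.155, 0, 0, 0, 1, 0, 0, 0.155, 0, 0, 0, 1, 0, 0, 0.155, 0, 0, 0, 1, 0, 0, 0.155, 0, 0, 0, 1, 0, 0, 0.155, 0, 0, 0, 1, 0, 0, 0.155, 0, 0, 0, 1])

```text
time: 4.98
tool_pos: [0.5823, -0.1373, 0.1594]
ee_rot: [3.14, 0.007, 0.887]
wrist_force: [-0.1, -0.1, -0.2]
width: 0.0936
finger_force: 0.0
```

Request:
move_arm(motion=[0, 0, 0.133, 0, 0, 0, 1, 0, 0, 0.133, 0, 0, 0, 1, 0, 0, 0, 0, 0, 0, 1])

```text
time: 5.23
tool_pos: [0.5823, -0.1373, 0.1594]
ee_rot: [3.138, 0.006, 0.682]
wrist_force: [-0.9, -0.4, -0.8]
width: 0.094
finger_force: 0.0
```

```bash
python3 -c "
from h import *
plan([.580,-.145],.022,np.radians(129.2))
o=robot.get_obs();print(o['tool_pos'],o['ee_rot'],o['time'])
im=robot.snapshot('wrist');c=robot.get_calibration('wrist')
cv2.imwrite('pics/w2.png',im[:,:,::-1])
w=c['R'] @ np.array([.580,-.145,.054])+c['t'];print(w[:2]/w[2]*c['fx']+[c['cx'],c['cy']])"
```

```text
shift units [-0.058  0.041  1.375] turn about tool z units -0.002 j6 0.57
[ 0.58229246 -0.13725557  0.1594058 ] [3.13837796 0.00632413 0.68243617] 5.2333
[289.15853059 210.55755698]
```

View pics/w2.png

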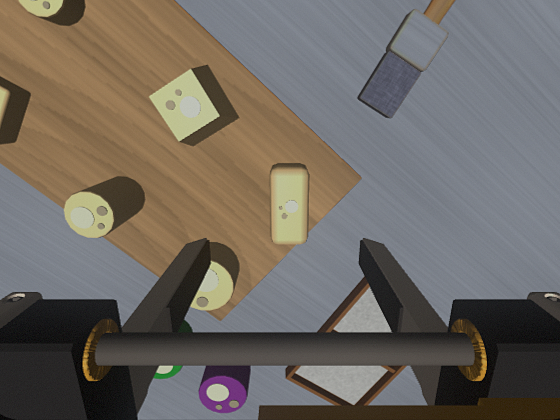

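```bash
python3 - <<'E'
from h import *
c1={'fx': 310.7566647389087, 'fy': 310.7566647389087, 'cx': 284.258748573725, 'cy': 205.33649066085871, 'R': np.array([[-0.62457644,  0.78095886, -0.00274311],[ 0.74893119,  0.59995038,  0.28135674],[ 0.22137377,  0.17367439, -0.95959932]]), 't': np.array([ 0.47012044, -0.36991826,  0.24245383])}
for c,n,p in((c1,"w1",(279,180)),(robot.get_calibration("wrist"),"w2",(290,185))):
    im=cv2.GaussianBlur(cv2.imread(f"pics/{n}.png"),(0,0),1); 
    k=blob((im[:,:,1]>130)&(im[:,:,0].astype(int)<im[:,:,2]-25),p)   # cream
    print(rect(ray(c,k,.054)),cv2.boundingRect(k))
E
```

```text
(array([ 579.7, -145. ]), array([74.4, 32.8]), 39.3) (261, 158, 36, 77)
(array([ 581.6, -142.7]), array([75.1, 33.4]), 39.2) (271, 169, 36, 76)
```

Request:
move_arm(motion=[0, 0, 0, -0.052, 0.04, 0, 1, 0, 0, 0, 0, 0, 0.2, 1, 0, 0, 0, 0, 0, 0.2, 1, 0, 0, 0, 0, 0, 0.2, 1, 0, 0, 0, 0, 0, 0.2, 1, 0, 0, 0, 0, 0, 0.2, 1, 0, 0, 0, 0, 0, 0.2, 1, 0, 0, 0, 0, 0, 0.1, 1, 0, 0, 0, 0, 0, 0.07, 1, 0, 0, 0, 0, 0, 0, 1])

```text
time: 6.12
tool_pos: [0.5798, -0.1443, 0.0213]
ee_rot: [3.14, 0.007, 0.685]
wrist_force: [0.8, 0.6, 0.5]
width: 0.0939
finger_force: 0.0
```

Request:
move_arm(motion=[0, 0, 0, 0, 0, 0, 0, 0, 0, 0, 0, 0, 0, 0, 0, 0, 0, 0, 0, 0, 0, 0, 0, 0, 0, 0, 0, 0, 0, 0, 0, 0, 0, 0, 0, 0, 0, 0, 0, 0, 0, 0, 0, 0, 0, 0, 0, 0, 0, 0, 0, 0, 0, 0, 0, 0])

```text
time: 6.78
tool_pos: [0.5808, -0.1442, 0.0229]
ee_rot: [3.138, 0.006, 0.684]
wrist_force: [0.2, 0.6, 1.1]
width: 0.044
finger_force: 0.0
```

Request:
move_arm(motion=[0, 0, 0, 0, 0, 0, 0, 0, 0, 0, 0, 0, 0, 0, 0, 0, 0, 0, 0, 0, 0, 0, 0, 0, 0, 0, 0, 0, 0, 0, 0, 0, 0, -0.03, 0, 0, 0, 0, 0, 0, -0.15, 0, 0, 0, 0, 0, 0, -0.25, 0, 0, 0, 0, 0, 0, -0.35, 0, 0, 0, 0, 0, 0, -0.35, 0, 0, 0, 0, 0, 0, -0.25, 0, 0, 0, 0, 0, 0, 0, 0])

```text
time: 7.7
tool_pos: [0.5844, -0.1444, 0.1687]
ee_rot: [3.127, -0.001, 0.684]
wrist_force: [0.3, 0.5, -0.3]
width: 0.0381
finger_force: 30.0
```

```bash
python3 -c "
from h import *
plan([.5055,.322],.07,np.radians(6))
o=robot.get_obs();print(o['tool_pos'],o['ee_rot'],o['width'],o['finger_force'])
"
```

```text
shift units [ 2.335 -4.128  0.928] turn about tool z units -1.262 j6 0.55
[ 0.58441095 -0.14442991  0.16871923] [ 3.12663188e+00 -1.25152081e-03  6.84047380e-01] 0.03811129964955456 29.99085545539856
```

Request:
move_arm(motion=[0, 0, 0, 0.08, -0.14, 0, 0, 0, 0, 0, 0.15, -0.26, 0, 0, 0, 0, 0, 0.19, -0.34, 0, 0, 0, 0, 0, 0.19, -0.34, 0, 0, 0, 0, 0, 0.19, -0.34, 0, 0, 0, 0, 0, 0.19, -0.34, 0, 0, 0, 0, 0, 0.19, -0.34, 0, 0, 0, 0, 0, 0.19, -0.34, 0, 0, 0, 0, 0, 0.19, -0.34, 0, 0, 0, 0, 0, 0.19, -0.34, 0, 0, 0, 0, 0, 0.19, -0.34, 0, 0, 0, 0, 0, 0.19, -0.34, 0, 0])

```text
time: 8.7
tool_pos: [0.503, 0.2877, 0.155]
ee_rot: [3.14, 0.011, 0.685]
wrist_force: [0.6, -0.5, -1.7]
width: 0.0376
finger_force: 30.0
```

Request:
move_arm(motion=[0, 0, 0, 0.14, -0.23, 0, 0, 0, 0, 0, 0.07, -0.11, 0, 0, 0, 0, -0.15, 0, 0, 0, 0, 0, 0, -0.15, 0, 0, 0, 0, 0, 0, -0.15, 0, 0, 0, 0, 0, 0, -0.15, 0, 0, 0, 0, 0, 0, -0.15, 0, 0, 0, 0, 0, 0, -0.15, 0, 0, 0, 0, 0, 0, -0.15, 0, 0, 0, 0, 0, 0, -0.15, 0, 0, 0, 0, 0, 0, -0.062, 0, 0, 0, 0, 0, 0, 0, 0, 0, 0, 0])

```text
time: 9.7
tool_pos: [0.4998, 0.3243, 0.1558]
ee_rot: [-3.135, 0.008, 1.675]
wrist_force: [-0.7, 0.3, -0.8]
width: 0.0376
finger_force: 30.0
```

```bash
python3 - <<'E'
from h import *
plan([.5055,.322],.0105,np.radians(6))
o=robot.get_obs();print(o['tool_pos'],o['ee_rot'],o['width'],o['finger_force'])
im=robot.snapshot('wrist');c=robot.get_calibration('wrist')
cv2.imwrite('pics/w3.png',im[:,:,::-1])
X=np.array([[505.5,322,5],[590,330.9,5],[421,313.1,5]])/1000
w=X@np.array(c['R']).T+c['t'];print(w[:,:2]/w[:,2:]*c['fx']+[c['cx'],c['cy']])
E
```

```text
shift units [-0.017  0.064  1.452] turn about tool z units -0.0 j6 0.38
[0.49976016 0.3242836  0.15575989] [-3.13510337  0.00812195  1.67519892] 0.03758178106956491 29.990013241767883
[[290.04716717 194.5491424 ]
 [367.75539523 194.5411853 ]
 [212.5863062  194.55707418]]
```

View pics/w3.png

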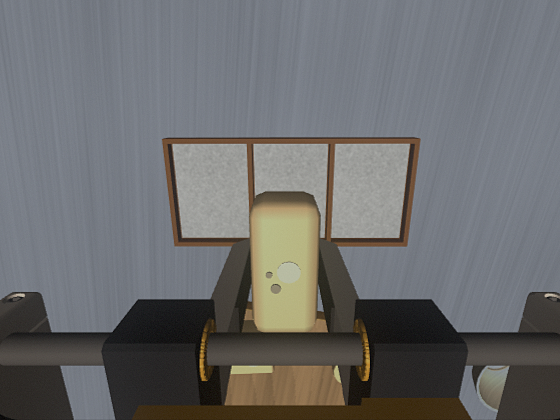

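The log is held level above the middle compartment. The box centre is near pixel (291,193), about 1 px from my estimate.

Request:
move_arm(motion=[0, 0, 0, -0.017, 0.06, 0.1, 0, 0, 0, 0, 0, 0, 0.25, 0, 0, 0, 0, 0, 0, 0.3, 0, 0, 0, 0, 0, 0, 0.3, 0, 0, 0, 0, 0, 0, 0.25, 0, 0, 0, 0, 0, 0, 0.12, 0, 0, 0, 0, 0, 0, 0.06, 0, 0, 0, 0, 0, 0, 0.03, 0, 0, 0, 0, 0, 0, 0, 0, 0, 0, 0, 0, 0, 0, 0, 0, 0, 0, 0, 0, 0, 0, 0])

```text
invalid input
```

```bash
python3 - <<'E'
from h import *
plan([.5055,.322],.0095,np.radians(6))
o=robot.get_obs();print(o['tool_pos'],o['ee_rot'],o['wrist_force'])
E
```

```text
shift units [-0.018  0.062  1.465] turn about tool z units -0.003 j6 0.38
[0.49988933 0.32442336 0.15602077] [-3.13555149  0.00789744  1.67339058] [-0.5295212   0.40580849 -0.73912378]
```

Request:
move_arm(motion=[0, 0, 0, -0.017, 0.06, 0.1, 0, 0, 0, 0, 0, 0, 0.25, 0, 0, 0, 0, 0, 0, 0.3, 0, 0, 0, 0, 0, 0, 0.3, 0, 0, 0, 0, 0, 0, 0.25, 0, 0, 0, 0, 0, 0, 0.12, 0, 0, 0, 0, 0, 0, 0.06, 0, 0, 0, 0, 0, 0, 0.03, 0, 0, 0, 0, 0, 0, 0, 0, 0, 0, 0, 0, 0, 0, 0])

```text
time: 10.58
tool_pos: [0.5079, 0.324, 0.0187]
ee_rot: [3.141, 0.005, 1.675]
wrist_force: [-0.6, -0.6, -1.6]
width: 0.0376
finger_force: 30.0
```

```bash
python3 - <<'E'
from h import *
plan([.5055,.322],.0095,np.radians(6))
o=robot.get_obs();print(o['tool_pos'],o['ee_rot'],o['wrist_force'])
E
```

```text
shift units [-0.016 -0.026  0.092] turn about tool z units -0.001 j6 0.37
[0.50792977 0.32396011 0.01868991] [3.14136611 0.00514457 1.67498268] [-0.59619119 -0.56842821 -1.60907392]
```

Request:
move_arm(motion=[0, 0, 0, -0.016, -0.026, 0.02, 0, 0, 0, 0, 0, 0, 0.02, 0, 0, 0, 0, 0, 0, 0.02, 0, 0, 0, 0, 0, 0, 0, 0])

```text
time: 10.92
tool_pos: [0.5041, 0.3214, 0.011]
ee_rot: [-3.139, 0.006, 1.675]
wrist_force: [-0.9, -0.5, -1.2]
width: 0.0381
finger_force: 30.0
```

Request:
move_arm(motion=[0, 0, 0, 0, 0, 0.01, 0, 0, 0, 0, 0, 0, 0.01, 0, 0, 0, 0, 0, 0, 0, 0])

```text
time: 11.17
tool_pos: [0.5044, 0.3216, 0.0099]
ee_rot: [-3.139, 0.006, 1.675]
wrist_force: [-1.2, -1.4, 3.8]
width: 0.0372
finger_force: 30.0
```

Request:
move_arm(motion=[0, 0, 0, 0, 0, 0, 0.48, 0, 0, 0, 0, 0, 0, 0.48, 0, 0, 0, 0, 0, 0, 0.48, 0, 0, 0, 0, 0, -0.05, 0.48, 0, 0, 0, 0, 0, -0.15, 0.48, 0, 0, 0, 0, 0, -0.3, 0.48, 0, 0, 0, 0, 0, -0.35, 0.6, 0, 0, 0, 0, 0, -0.35, 0.8, 0, 0, 0, 0, 0, -0.3, 1, 0, 0, 0, 0, 0, 0, 1])

```text
time: 12.0
tool_pos: [0.5081, 0.3244, 0.1682]
ee_rot: [3.13, 0.001, 1.675]
wrist_force: [0.5, 0.1, 0.8]
width: 0.0683
finger_force: 0.0
```

```bash
python3 - <<'E'
from h import *
plan([.4662,-.1285],.16,np.radians(90))
c=robot.get_calibration("wrist"); im=robot.snapshot("wrist"); cv2.imwrite('pics/w4.png',im[:,:,::-1])
im=cv2.imread("pics/w4.png")
s=im[:,:,2].astype(int)-im[:,:,0]
n,l,st,ce=cv2.connectedComponentsWithStats(((s>25)&(im[:,:,1]>125)).astype(np.uint8))
for i in range(1,n):
    if st[i,4]>400:
        k=np.argwhere(l==i)[:,::-1]; print(ce[i],st[i],rect(ray(c,k,.041)))
E
```

```text
shift units [-4.46  -0.89   0.074] turn about tool z units -1.867 j6 0.37
[278.62987589 197.15735816] [ 262  162   34   72 2256] (array([503.7, 323.9]), array([33.6, 75.4]), 6.6)
```

View pics/w4.png

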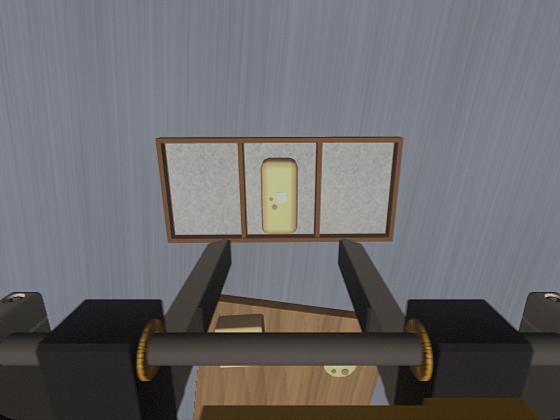

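The log lies across the middle compartment, centred near column 279 of 246–317. I'll check it along the box with the top camera.

```bash
cat >> h.py <<'E'
def top(name,p,h,thr=125):
    im=robot.snapshot("top")[:,:,::-1]; cv2.imwrite(f"pics/{name}.png",im); c=robot.get_calibration("top")
    s=cv2.GaussianBlur(cv2.resize(im,None,fx=4,fy=4,interpolation=cv2.INTER_CUBIC),(0,0),2)
    m=(s[:,:,1]>thr)&(s[:,:,2].astype(int)-s[:,:,0]>25)
    k=(blob(m,(p[0]*4,p[1]*4))+.5)/4-.5
    print(name,rect(ray(c,k,h)),cv2.boundingRect(k.astype(np.float32)))
E
python3 -c "
from h import *
top('top1',(141,246),.041)"
```

```text
top1 (array([504. , 320.9]), array([33.5, 75.3]), 4.8) (118, 237, 35, 17)
```

Request:
move_arm(motion=[0, 0, 0, -0.372, -0.074, 0, 1, 0, 0, 0, -0.372, -0.074, 0, 1, 0, 0, 0, -0.372, -0.074, 0, 1, 0, 0, 0, -0.372, -0.074, 0, 1, 0, 0, 0, -0.372, -0.074, 0, 1, 0, 0, 0, -0.372, -0.074, 0, 1, 0, 0, 0, -0.372, -0.074, 0, 1, 0, 0, 0, -0.372, -0.074, 0, 1, 0, 0, 0, -0.372, -0.074, 0, 1, 0, 0, 0, -0.372, -0.074, 0, 1, 0, 0, 0, -0.372, -0.074, 0, 1, 0, 0, 0, -0.372, -0.074, 0, 1])

```text
time: 13.1
tool_pos: [0.461, -0.132, 0.1595]
ee_rot: [-3.135, 0.004, 1.675]
wrist_force: [0.9, 1.0, 0.6]
width: 0.0941
finger_force: 0.0
```

Request:
move_arm(motion=[0, 0, -0.155, 0, 0, 0, 1, 0, 0, -0.155, 0, 0, 0, 1, 0, 0, -0.155, 0, 0, 0, 1, 0, 0, -0.155, 0, 0, 0, 1, 0, 0, -0.155, 0, 0, 0, 1, 0, 0, -0.155, 0, 0, 0, 1, 0, 0, -0.155, 0, 0, 0, 1, 0, 0, -0.155, 0, 0, 0, 1, 0, 0, -0.155, 0, 0, 0, 1, 0, 0, -0.155, 0, 0, 0, 1, 0, 0, -0.155, 0, 0, 0, 1, 0, 0, -0.155, 0, 0, 0, 1])

```text
time: 14.1
tool_pos: [0.4614, -0.1302, 0.1593]
ee_rot: [-3.137, -0.007, -3.141]
wrist_force: [0.1, 0.5, 0.6]
width: 0.0941
finger_force: 0.0
```

Request:
move_arm(motion=[0, 0, 0, 0, 0, 0.1, 1, 0, 0, 0, 0, 0, 0, 1, 0, 0, 0, 0, 0, 0, 1])

```text
time: 14.35
tool_pos: [0.4614, -0.1303, 0.1495]
ee_rot: [-3.137, -0.006, 3.133]
wrist_force: [0.1, -0.6, 0.4]
width: 0.0939
finger_force: 0.0
```

```bash
python3 - <<'E'
from h import *
plan([.4662,-.1285],.030,np.radians(90)); print(robot.get_obs()["tool_pos"])
E
```

```text
shift units [-0.056  0.024  1.195] turn about tool z units -0.01 j6 -1.95
[ 0.46139035 -0.13030001  0.14949616]
```

Request:
move_arm(motion=[0, 0, 0, -0.048, 0.02, 0, 1, 0, 0, 0, 0, 0, 0.2, 1, 0, 0, 0, 0, 0, 0.3, 1, 0, 0, 0, 0, 0, 0.3, 1, 0, 0, 0, 0, 0, 0.2, 1, 0, 0, 0, 0, 0, 0.14, 1, 0, 0, 0, 0, 0, 0.07, 1, 0, 0, 0, 0, 0, 0, 1, 0, 0, 0, 0, 0, 0, 1])

```text
time: 15.1
tool_pos: [0.4678, -0.1297, 0.0314]
ee_rot: [-3.135, -0.002, 3.136]
wrist_force: [0.1, -1.0, 0.3]
width: 0.094
finger_force: 0.0
```

Request:
move_arm(motion=[0, 0, 0, 0, 0, 0, 0, 0, 0, 0, 0, 0, 0, 0, 0, 0, 0, 0, 0, 0, 0, 0, 0, 0, 0, 0, 0, 0, 0, 0, 0, 0, 0, 0, 0, 0, 0, 0, 0, 0, 0, 0, 0, 0, 0, 0, 0, 0, 0, 0, 0, 0, 0, 0, 0, 0, 0, 0, 0, 0, 0, 0, 0])

```text
time: 15.85
tool_pos: [0.4676, -0.1293, 0.0314]
ee_rot: [-3.136, -0.001, 3.136]
wrist_force: [-0.4, 2.2, 3.8]
width: 0.0596
finger_force: 30.0
```

Request:
move_arm(motion=[0, 0, 0, 0, 0, -0.03, 0, 0, 0, 0, 0, 0, -0.15, 0, 0, 0, 0, 0, 0, -0.3, 0, 0, 0, 0, 0, 0, -0.35, 0, 0, 0, 0, 0, 0, -0.35, 0, 0, 0, 0, 0, 0, -0.15, 0, 0, 0, 0, 0, 0, 0, 0, 0, 0, 0, 0, 0, 0, 0])

```text
time: 16.52
tool_pos: [0.4676, -0.1292, 0.1639]
ee_rot: [-3.134, -0.002, 3.136]
wrist_force: [0.3, 0.2, -1.7]
width: 0.0596
finger_force: 30.0
```

```bash
python3 - <<'E'
from h import *
plan([.421,.3131],.08,np.radians(96)); print(robot.get_obs()["tool_pos"],robot.get_obs()["ee_rot"])
E
```

```text
shift units [0.491 4.426 0.807] turn about tool z units -0.141 j6 -1.95
[ 0.46762627 -0.12919045  0.16392331] [-3.13405874e+00 -1.51783832e-03  3.13580450e+00]
```

Request:
move_arm(motion=[0, 0, 0, 0.02, 0.18, 0, 0, 0, 0, 0, 0.04, 0.36, 0, 0, 0, 0, 0, 0.04, 0.36, 0, 0, 0, 0, 0, 0.04, 0.36, 0, 0, 0, 0, 0, 0.04, 0.36, 0, 0, 0, 0, 0, 0.04, 0.36, 0, 0, 0, 0, 0, 0.04, 0.36, 0, 0, 0, 0, 0, 0.04, 0.36, 0, 0, 0, 0, 0, 0.04, 0.36, 0, 0, 0, 0, 0, 0.04, 0.36, 0, 0, 0, 0, 0, 0.04, 0.36, 0, 0, 0, 0, 0, 0.04, 0.36, 0, 0])

```text
time: 17.52
tool_pos: [0.4218, 0.2862, 0.1577]
ee_rot: [-3.132, -0.007, 3.136]
wrist_force: [0.5, -0.1, -1.1]
width: 0.0596
finger_force: 30.0
```

Request:
move_arm(motion=[0, 0, 0, 0.03, 0.2, 0, 0, 0, 0, 0, 0.02, 0.09, 0, 0, 0, 0, -0.141, 0, 0, 0.2, 0, 0, 0, 0, 0, 0, 0.25, 0, 0, 0, 0, 0, 0, 0.25, 0, 0, 0, 0, 0, 0, 0.1, 0, 0, 0, 0, 0, 0, 0, 0, 0, 0, 0, 0, 0, 0, 0])

```text
time: 18.18
tool_pos: [0.4184, 0.3129, 0.0801]
ee_rot: [-3.134, -0.005, -3.037]
wrist_force: [-0.0, 0.0, -1.1]
width: 0.0595
finger_force: 30.0
```

```bash
python3 - <<'E'
from h import *
plan([.421,.3131],.0194,np.radians(96)); print(robot.get_obs()["tool_pos"],robot.get_obs()["ee_rot"])
E
```

```text
shift units [-0.029  0.004  0.607] turn about tool z units -0.0 j6 -1.14
[0.41840218 0.31290212 0.08013815] [-3.13381362 -0.00514509 -3.03722979]
```

Request:
move_arm(motion=[0, 0, 0, -0.026, 0, 0.15, 0, 0, 0, 0, 0, 0, 0.2, 0, 0, 0, 0, 0, 0, 0.12, 0, 0, 0, 0, 0, 0, 0.06, 0, 0, 0, 0, 0, 0, 0.03, 0, 0, 0, 0, 0, 0, 0, 0])

```text
time: 18.68
tool_pos: [0.4215, 0.3138, 0.0253]
ee_rot: [-3.135, -0.003, -3.037]
wrist_force: [-0.0, 0.5, -2.6]
width: 0.0595
finger_force: 30.0
```

Request:
move_arm(motion=[0, 0, 0, 0, 0, 0.01, 0, 0, 0, 0, 0, 0, 0.01, 0, 0, 0, 0, 0, 0, 0, 0])

```text
time: 18.93
tool_pos: [0.4218, 0.3141, 0.0239]
ee_rot: [-3.136, -0.002, -3.036]
wrist_force: [0.1, 0.2, -1.7]
width: 0.0595
finger_force: 30.0
```

Request:
move_arm(motion=[0, 0, 0, 0, 0, 0.01, 0, 0, 0, 0, 0, 0, 0.01, 0, 0, 0, 0, 0, 0, 0, 0])

```text
time: 19.18
tool_pos: [0.4213, 0.3138, 0.0211]
ee_rot: [-3.135, -0.003, -3.036]
wrist_force: [-0.1, -0.6, -1.4]
width: 0.0595
finger_force: 30.0
```

Request:
move_arm(motion=[0, 0, 0, 0, 0, 0.01, 0, 0, 0, 0, 0, 0, 0.01, 0, 0, 0, 0, 0, 0, 0, 0])

```text
time: 19.43
tool_pos: [0.4212, 0.3137, 0.0189]
ee_rot: [-3.135, -0.003, -3.036]
wrist_force: [-0.1, -0.8, -1.8]
width: 0.0594
finger_force: 30.0
```

Request:
move_arm(motion=[0, 0, 0, 0, 0, 0.01, 0, 0, 0, 0, 0, 0, 0, 0])

```text
time: 19.6
tool_pos: [0.4214, 0.3138, 0.0185]
ee_rot: [-3.135, -0.003, -3.036]
wrist_force: [-1.5, -0.9, -0.7]
width: 0.0595
finger_force: 30.0
```

Request:
move_arm(motion=[0, 0, 0, 0, 0, 0.01, 0, 0, 0, 0, 0, 0, 0, 0])

```text
time: 19.77
tool_pos: [0.4214, 0.3138, 0.0185]
ee_rot: [-3.135, -0.003, -3.036]
wrist_force: [-2.6, -0.6, 5.9]
width: 0.0599
finger_force: 30.0
```

Request:
move_arm(motion=[0, 0, 0, 0, 0, 0, 0.78, 0, 0, 0, 0, 0, 0, 0.78, 0, 0, 0, 0, 0, 0, 0.78, 0, 0, 0, 0, 0, -0.05, 0.78, 0, 0, 0, 0, 0, -0.2, 0.78, 0, 0, 0, 0, 0, -0.3, 0.78, 0, 0, 0, 0, 0, -0.35, 0.8, 0, 0, 0, 0, 0, -0.35, 0.8, 0, 0, 0, 0, 0, -0.15, 0.8, 0, 0, 0, 0, 0, 0, 0.8])

```text
time: 20.6
tool_pos: [0.4242, 0.3163, 0.163]
ee_rot: [-3.14, 0.007, -3.036]
wrist_force: [0.4, -0.2, -0.5]
width: 0.0752
finger_force: 0.0
```

```bash
python3 - <<'E'
from h import *
plan([.597,.1282],.12,np.radians(96)); o=robot.get_obs(); print(o["tool_pos"],o["ee_rot"])
top('top2',(143,283),.05)
E
```

```text
shift units [-1.518 -2.051  0.444] turn about tool z units 0.001 j6 -1.14
[0.42420224 0.31631922 0.16300853] [-3.13981105  0.00698597 -3.03636364]
top2 (array([612.7,  -1.2]), array([ 954.1, 1323.5]), 0.9) (-1, -1, 561, 421)
```

Request:
move_arm(motion=[0, 0, 0, -0.217, -0.293, 0, 0.9, 0, 0, 0, -0.217, -0.293, 0, 0.9, 0, 0, 0, -0.217, -0.293, 0, 0.9, 0, 0, 0, -0.217, -0.293, 0, 0.9, 0, 0, 0, -0.217, -0.293, 0, 0.9, 0, 0, 0, -0.217, -0.293, 0, 0.9, 0, 0, 0, -0.217, -0.293, 0, 0.9, 0, 0, 0, 0, 0, 0.2, 0.9, 0, 0, 0, 0, 0, 0.2, 0.9, 0, 0, 0, 0, 0, 0, 0.9, 0, 0, 0, 0, 0, 0, 0.9])

```text
time: 21.57
tool_pos: [0.5919, 0.126, 0.1142]
ee_rot: [-3.135, -0.01, -3.037]
wrist_force: [-0.4, -0.1, 0.3]
width: 0.0848
finger_force: 0.0
```

```bash
python3 - <<'E'
from h import *
plan([.597,.1282],.022,np.radians(96)); o=robot.get_obs(); print(o["tool_pos"],o["ee_rot"])
top('top2',(143,283),.05)
E
```

```text
shift units [-0.063  0.022  0.921] turn about tool z units 0.0 j6 -1.56
[0.59185446 0.12602577 0.11416859] [-3.13523196 -0.01044877 -3.03670701]
top2 (array([420.4, 312.9]), array([57.5, 57.4]), 65.0) (123, 269, 27, 28)
```

Request:
move_arm(motion=[0, 0, 0, -0.045, 0.018, 0.1, 0.9, 0, 0, 0, 0, 0, 0.25, 0.9, 0, 0, 0, 0, 0, 0.25, 0.9, 0, 0, 0, 0, 0, 0.2, 0.9, 0, 0, 0, 0, 0, 0.08, 0.9, 0, 0, 0, 0, 0, 0.03, 0.9, 0, 0, 0, 0, 0, 0, 0.9, 0, 0, 0, 0, 0, 0, 0.9])

```text
time: 22.28
tool_pos: [0.5994, 0.1285, 0.0287]
ee_rot: [-3.135, 0.0, -3.036]
wrist_force: [0.1, 1.1, -0.2]
width: 0.0845
finger_force: 0.0
```

```bash
python3 - <<'E'
from h import *
plan([.597,.1282],.022,np.radians(96)); o=robot.get_obs(); print(o["tool_pos"],o["ee_rot"],o["wrist_force"])
E
```

```text
shift units [0.024 0.    0.067] turn about tool z units 0.001 j6 -1.55
[0.59942904 0.12849725 0.02872473] [-3.13536221e+00  2.05822787e-04 -3.03610849e+00] [ 0.14014155  1.10222036 -0.23325802]
```

Request:
move_arm(motion=[0, 0, 0, 0.02, 0, 0.03, 0.9, 0, 0, 0, 0, 0, 0.03, 0.9, 0, 0, 0, 0, 0, 0, 0, 0, 0, 0, 0, 0, 0, 0, 0, 0, 0, 0, 0, 0, 0, 0, 0, 0, 0, 0, 0, 0, 0, 0, 0, 0, 0, 0, 0, 0, 0, 0, 0, 0, 0, 0, 0, 0, 0, 0, 0, 0, 0, 0, 0, 0, 0, 0, 0, 0, 0, 0, 0, 0, 0, 0, 0])

```text
time: 23.2
tool_pos: [0.5963, 0.1279, 0.0211]
ee_rot: [-3.135, -0.003, -3.036]
wrist_force: [0.2, 0.7, 1.4]
width: 0.0415
finger_force: 30.0
```

Request:
move_arm(motion=[0, 0, 0, 0, 0, -0.03, 0, 0, 0, 0, 0, 0, -0.12, 0, 0, 0, 0, 0, 0, -0.3, 0, 0, 0, 0, 0, 0, -0.2, 0, 0, 0, 0, 0, 0, -0.05, 0, 0, 0, 0, 0, 0, 0, 0])

```text
time: 23.7
tool_pos: [0.5982, 0.1285, 0.0944]
ee_rot: [-3.135, 0.003, -3.036]
wrist_force: [0.2, 0.3, 0.1]
width: 0.0415
finger_force: 30.0
```

```bash
python3 - <<'E'
from h import *
plan([.590,.3309],.03,np.radians(96)); o=robot.get_obs(); print(o["tool_pos"],o["ee_rot"],o["wrist_force"])
E
```

```text
shift units [-0.129  2.025  0.632] turn about tool z units 0.001 j6 -1.55
[0.59816625 0.12854611 0.09437347] [-3.13533971  0.00320206 -3.03636919] [0.23041393 0.30985738 0.13174647]
```

Request:
move_arm(motion=[0, 0, 0, -0.018, 0.2, 0, 0, 0, 0, 0, -0.022, 0.35, 0, 0, 0, 0, 0, -0.022, 0.35, 0, 0, 0, 0, 0, -0.022, 0.35, 0, 0, 0, 0, 0, -0.022, 0.35, 0, 0, 0, 0, 0, -0.02, 0.3, 0, 0, 0, 0, 0, 0, 0.12, 0, 0, 0, 0, 0, 0, 0, 0.2, 0, 0, 0, 0, 0, 0, 0.25, 0, 0, 0, 0, 0, 0, 0.12, 0, 0, 0, 0, 0, 0, 0, 0])

```text
time: 24.62
tool_pos: [0.5842, 0.3279, 0.0268]
ee_rot: [-3.131, -0.013, -3.037]
wrist_force: [-0.9, 0.0, -1.3]
width: 0.0414
finger_force: 30.0
```

```bash
python3 - <<'E'
from h import *
plan([.590,.3309],.0085,np.radians(96)); o=robot.get_obs(); print(o["tool_pos"],o["ee_rot"],o["wrist_force"])
E
```

```text
shift units [-0.063  0.026  0.181] turn about tool z units 0.0 j6 -1.24
[0.58417391 0.32787813 0.02675058] [-3.13141716 -0.01298336 -3.03694592] [-0.93102445  0.00375618 -1.29945536]
```

Request:
move_arm(motion=[0, 0, 0, -0.03, 0.02, 0.05, 0, 0, 0, 0, 0, 0, 0.03, 0, 0, 0, 0, 0, 0, 0, 0, 0, 0, 0, 0, 0, 0, 0, 0, 0, 0, 0, 0, 0, 0])

```text
time: 25.03
tool_pos: [0.5911, 0.3325, 0.026]
ee_rot: [-3.136, -0.001, -3.037]
wrist_force: [0.2, -0.5, -0.7]
width: 0.0417
finger_force: 30.0
```

```bash
python3 - <<'E'
from h import *
plan([.590,.3309],.0085,np.radians(96)); o=robot.get_obs(); print(o["tool_pos"],o["ee_rot"],o["wrist_force"])
E
```

```text
shift units [ 0.012 -0.014  0.175] turn about tool z units 0.0 j6 -1.24
[0.59108796 0.33252426 0.02600109] [-3.13594455e+00 -7.83701700e-04 -3.03666526e+00] [ 0.15304864 -0.51595831 -0.71706183]
```

Request:
move_arm(motion=[0, 0, 0, 0.01, -0.012, 0.05, 0, 0, 0, 0, 0, 0, 0.05, 0, 0, 0, 0, 0, 0, 0.03, 0, 0, 0, 0, 0, 0, 0, 0, 0, 0, 0, 0, 0, 0, 0])

```text
time: 25.45
tool_pos: [0.589, 0.3308, 0.011]
ee_rot: [-3.135, -0.004, -3.036]
wrist_force: [0.1, 0.1, 0.6]
width: 0.0416
finger_force: 30.0
```

Request:
move_arm(motion=[0, 0, 0, 0, 0, 0.01, 0, 0, 0, 0, 0, 0, 0.01, 0, 0, 0, 0, 0, 0, 0, 0])

```text
time: 25.7
tool_pos: [0.5894, 0.331, 0.0096]
ee_rot: [-3.135, -0.003, -3.036]
wrist_force: [0.4, -0.6, 0.2]
width: 0.0416
finger_force: 30.0
```

Request:
move_arm(motion=[0, 0, 0, 0, 0, 0.01, 0, 0, 0, 0, 0, 0, 0, 0])

```text
time: 25.87
tool_pos: [0.5894, 0.331, 0.0086]
ee_rot: [-3.135, -0.003, -3.036]
wrist_force: [0.3, 0.1, -0.9]
width: 0.0418
finger_force: 30.0
```

Request:
move_arm(motion=[0, 0, 0, 0, 0, 0.01, 0, 0, 0, 0, 0, 0, 0, 0])

```text
time: 26.03
tool_pos: [0.5896, 0.3311, 0.0081]
ee_rot: [-3.135, -0.002, -3.036]
wrist_force: [-0.1, -1.1, 0.2]
width: 0.0415
finger_force: 30.0
```

Request:
move_arm(motion=[0, 0, 0, 0, 0, 0.01, 0, 0, 0, 0, 0, 0, 0, 0])

```text
time: 26.2
tool_pos: [0.5897, 0.3311, 0.0081]
ee_rot: [-3.136, -0.002, -3.036]
wrist_force: [-1.3, -0.7, 4.9]
width: 0.0416
finger_force: 30.0
```

Request:
move_arm(motion=[0, 0, 0, 0, 0, 0, 0.65, 0, 0, 0, 0, 0, 0, 0.65, 0, 0, 0, 0, 0, 0, 0.65, 0, 0, 0, 0, 0, -0.05, 0.65, 0, 0, 0, 0, 0, -0.2, 0.65, 0, 0, 0, 0, 0, -0.3, 0.65, 0, 0, 0, 0, 0, -0.35, 0.7, 0, 0, 0, 0, 0, -0.35, 0.7, 0, 0, 0, 0, 0, -0.3, 0.7, 0, 0, 0.15, 0, 0, 0, 0.7, 0, 0, 0.15, 0, 0, 0, 0.7])

```text
time: 27.12
tool_pos: [0.5914, 0.3328, 0.1663]
ee_rot: [-3.139, 0.005, 3.006]
wrist_force: [0.3, 0.8, -0.6]
width: 0.0658
finger_force: 0.0
```

Request:
move_arm(motion=[0, 0, 0.155, 0, 0, 0, 0.8, 0, 0, 0.155, 0, 0, 0, 0.8, 0, 0, 0.155, 0, 0, 0, 0.8, 0, 0, 0.155, 0, 0, 0, 0.8, 0, 0, 0.155, 0, 0, 0, 0.8, 0, 0, 0.155, 0, 0, 0, 0.8, 0, 0, 0.155, 0, 0, 0, 0.8, 0, 0, 0.155, 0, 0, 0, 0.8, 0, 0, 0.155, 0, 0, 0, 0.8, 0, 0, 0.155, 0, 0, 0, 0.8, 0, 0, 0.155, 0, 0, 0, 0.8, 0, 0, 0.155, 0, 0, 0, 0.8])

```text
time: 28.12
tool_pos: [0.5897, 0.332, 0.1617]
ee_rot: [-3.14, 0.007, 1.544]
wrist_force: [-0.4, -0.1, 0.6]
width: 0.0752
finger_force: 0.0
```

Request:
move_arm(motion=[0, 0, 0.155, 0, 0, 0, 0.8, 0, 0, 0.155, 0, 0, 0, 0.8, 0, 0, 0.155, 0, 0, 0, 0.8, 0, 0, 0.155, 0, 0, 0, 0.8, 0, 0, 0.155, 0, 0, 0, 0.8, 0, 0, 0.155, 0, 0, 0, 0.8, 0, 0, 0.155, 0, 0, 0, 0.8, 0, 0, 0.155, 0, 0, 0, 0.8, 0, 0, 0.155, 0, 0, 0, 0.8, 0, 0, 0.155, 0, 0, 0, 0.8, 0, 0, 0.155, 0, 0, 0, 0.8, 0, 0, 0, 0, 0, 0, 0.8])

```text
time: 29.12
tool_pos: [0.5897, 0.332, 0.1617]
ee_rot: [3.136, 0.004, 0.209]
wrist_force: [-0.7, 0.4, 0.8]
width: 0.0756
finger_force: 0.0
```

```bash
python3 - <<'E'
from h import *
plan([.4745,-.0078],.14,np.radians(-85.6)); o=robot.get_obs(); print(o["tool_pos"],o["ee_rot"],o["wrist_force"])
E
```

```text
shift units [-1.832  3.083  0.242] turn about tool z units 0.169 j6 1.79
[0.58974281 0.33195006 0.1617249 ] [3.13550259 0.00350903 0.20924784] [-0.71135517  0.36586757  0.82028418]
```

Request:
move_arm(motion=[0, 0, 0, -0.183, 0.308, 0, 0.8, 0, 0, 0, -0.183, 0.308, 0, 0.8, 0, 0, 0, -0.183, 0.308, 0, 0.8, 0, 0, 0, -0.183, 0.308, 0, 0.8, 0, 0, 0, -0.183, 0.308, 0, 0.8, 0, 0, 0, -0.183, 0.308, 0, 0.8, 0, 0, 0, -0.183, 0.308, 0, 0.8, 0, 0, 0, -0.183, 0.308, 0, 0.8, 0, 0, 0, -0.183, 0.308, 0, 0.8, 0, 0, 0, -0.183, 0.308, 0, 0.8, 0, 0, 0.15, 0, 0, 0.1, 0.8, 0, 0, 0.018, 0, 0, 0.1, 0.8])

```text
time: 30.12
tool_pos: [0.4756, -0.0094, 0.1451]
ee_rot: [3.135, -0.0, 0.076]
wrist_force: [-0.7, 1.0, -0.3]
width: 0.0754
finger_force: 0.0
```

Request:
move_arm(motion=[0, 0, 0, 0, 0, 0, 0.8, 0, 0, 0, 0, 0, 0, 0.8, 0, 0, 0, 0, 0, 0, 0.8])

```text
time: 30.37
tool_pos: [0.4756, -0.0067, 0.1442]
ee_rot: [3.136, 0.003, 0.083]
wrist_force: [-0.1, 0.4, 0.8]
width: 0.075
finger_force: 0.0
```

```bash
python3 - <<'E'
from h import *
plan([.4745,-.0078],.036,np.radians(-85.6)); o=robot.get_obs(); print(o["tool_pos"],o["ee_rot"],o["wrist_force"])
top('top3',(137,207),.035)
E
```

```text
shift units [-0.009  0.004  1.082] turn about tool z units 0.008 j6 1.36
[ 0.4755716  -0.00668695  0.14417056] [3.13553893e+00 2.81989875e-03 8.32732637e-02] [-0.12662873  0.3754935   0.7697062 ]
top3 (array([590.5, 329.9]), array([39.6, 38.8]), 0.9) (125, 198, 18, 19)
```

Request:
move_arm(motion=[0, 0, 0, -0.01, 0.01, 0.1, 0.8, 0, 0, 0, 0, 0, 0.25, 0.8, 0, 0, 0, 0, 0, 0.3, 0.8, 0, 0, 0, 0, 0, 0.25, 0.8, 0, 0, 0, 0, 0, 0.13, 0.8, 0, 0, 0, 0, 0, 0.05, 0.8, 0, 0, 0, 0, 0, 0, 0.8, 0, 0, 0, 0, 0, 0, 0.8])

```text
time: 31.08
tool_pos: [0.4747, -0.0092, 0.0367]
ee_rot: [3.135, 0.002, 0.08]
wrist_force: [0.2, -0.0, 0.3]
width: 0.0749
finger_force: 0.0
```

Request:
move_arm(motion=[0, 0, 0, 0, 0, 0, 0, 0, 0, 0, 0, 0, 0, 0, 0, 0, 0, 0, 0, 0, 0, 0, 0, 0, 0, 0, 0, 0, 0, 0, 0, 0, 0, 0, 0, 0, 0, 0, 0, 0, 0, 0, 0, 0, 0, 0, 0, 0, 0, 0, 0, 0, 0, 0, 0, 0])

```text
time: 31.75
tool_pos: [0.4746, -0.0092, 0.0368]
ee_rot: [3.136, 0.002, 0.079]
wrist_force: [-0.8, 1.8, 3.6]
width: 0.0435
finger_force: 30.0
```

Request:
move_arm(motion=[0, 0, 0, 0, 0, -0.03, 0, 0, 0, 0, 0, 0, -0.12, 0, 0, 0, 0, 0, 0, -0.3, 0, 0, 0, 0, 0, 0, -0.3, 0, 0, 0, 0, 0, 0, -0.2, 0, 0, 0, 0, 0, 0, 0, 0, 0, 0, 0, 0, 0, 0, 0])

```text
time: 32.33
tool_pos: [0.4748, -0.0091, 0.1315]
ee_rot: [3.134, 0.001, 0.079]
wrist_force: [-0.5, 1.0, -1.3]
width: 0.0436
finger_force: 30.0
```

```bash
python3 - <<'E'
from h import *
plan([.4378,-.3514],.08,np.radians(-85.6)); o=robot.get_obs(); print(o["tool_pos"],o["ee_rot"],o["wrist_force"])
E
```

```text
shift units [-0.639  3.379  0.541] turn about tool z units 0.003 j6 1.36
[ 0.47483966 -0.00910991  0.13154493] [3.13436013e+00 9.80398420e-04 7.91716150e-02] [-0.52040054  1.0303089  -1.34652328]
```

Request:
move_arm(motion=[0, 0, 0, -0.03, 0.18, 0, 0, 0, 0, 0, -0.064, 0.34, 0, 0, 0, 0, 0, -0.064, 0.34, 0, 0, 0, 0, 0, -0.064, 0.34, 0, 0, 0, 0, 0, -0.064, 0.34, 0, 0, 0, 0, 0, -0.064, 0.34, 0, 0, 0, 0, 0, -0.064, 0.34, 0, 0, 0, 0, 0, -0.064, 0.34, 0, 0, 0, 0, 0, -0.064, 0.34, 0, 0, 0, 0, 0, -0.064, 0.34, 0, 0, 0, 0, 0, -0.034, 0.14, 0, 0, 0, 0, 0, 0, 0, 0.15, 0])

```text
time: 33.33
tool_pos: [0.4367, -0.3547, 0.1183]
ee_rot: [3.133, 0.002, 0.075]
wrist_force: [0.3, -0.1, -1.0]
width: 0.0434
finger_force: 30.0
```

Request:
move_arm(motion=[0, 0, 0, 0, 0, 0.2, 0, 0, 0, 0, 0, 0, 0.15, 0, 0, 0, 0, 0, 0, 0, 0, 0, 0, 0, 0, 0, 0, 0, 0, 0, 0, 0, 0, 0, 0])

```text
time: 33.75
tool_pos: [0.4372, -0.3506, 0.0832]
ee_rot: [3.136, 0.003, 0.08]
wrist_force: [-0.2, 0.0, -2.1]
width: 0.0436
finger_force: 30.0
```

```bash
python3 - <<'E'
from h import *
plan([.4378,-.3514],.0245,np.radians(-85.6)); o=robot.get_obs(); print(o["tool_pos"],o["ee_rot"],o["wrist_force"])
im=robot.snapshot('wrist');c=robot.get_calibration('wrist')
cv2.imwrite('pics/w5.png',im[:,:,::-1])
X=np.array([[437.8,-351.4,5],[522.6,-344.8,5]])/1000
w=X@np.array(c['R']).T+c['t'];print(w[:,:2]/w[:,2:]*c['fx']+[c['cx'],c['cy']])
E
```

```text
shift units [0.007 0.005 0.587] turn about tool z units 0.004 j6 0.72
[ 0.43723497 -0.35063195  0.08322508] [3.1359623  0.00315266 0.07971368] [-0.18905393  0.02428924 -2.06030972]
[[284.5865046  212.44604762]
 [284.91302078 110.34646482]]
```

View pics/w5.png

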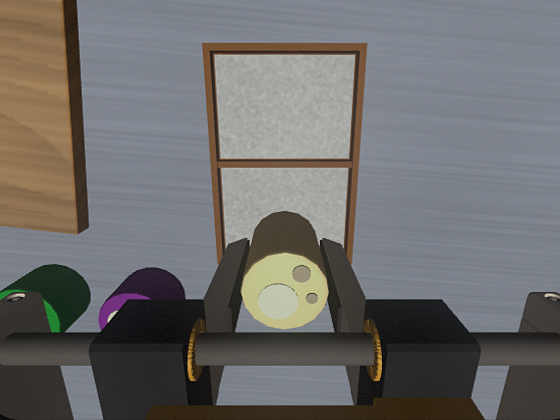

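The tower is held upright over the near compartment. The box's centre column of about 285 matches the prediction (284.6).

Request:
move_arm(motion=[0, 0, 0, 0.006, 0.006, 0.15, 0, 0, 0, 0, 0, 0, 0.2, 0, 0, 0, 0, 0, 0, 0.12, 0, 0, 0, 0, 0, 0, 0.06, 0, 0, 0, 0, 0, 0, 0.03, 0, 0, 0, 0, 0, 0, 0, 0, 0, 0, 0, 0, 0, 0, 0])

```text
time: 34.38
tool_pos: [0.4383, -0.3525, 0.0284]
ee_rot: [3.134, 0.002, 0.079]
wrist_force: [0.5, 0.4, -1.0]
width: 0.0437
finger_force: 30.0
```

Request:
move_arm(motion=[0, 0, 0, 0, 0, 0.01, 0, 0, 0, 0, 0, 0, 0, 0])

```text
time: 34.55
tool_pos: [0.4383, -0.3525, 0.0274]
ee_rot: [3.134, 0.001, 0.079]
wrist_force: [-0.0, 0.4, -0.9]
width: 0.0436
finger_force: 30.0
```

Request:
move_arm(motion=[0, 0, 0, 0, 0, 0.01, 0, 0, 0, 0, 0, 0, 0, 0])

```text
time: 34.72
tool_pos: [0.4379, -0.3522, 0.0258]
ee_rot: [3.135, 0.002, 0.079]
wrist_force: [-1.3, 0.4, -0.7]
width: 0.0438
finger_force: 30.0
```

Request:
move_arm(motion=[0, 0, 0, 0, 0, 0.01, 0, 0, 0, 0, 0, 0, 0, 0])

```text
time: 34.88
tool_pos: [0.4377, -0.352, 0.0244]
ee_rot: [3.135, 0.003, 0.079]
wrist_force: [1.0, 1.0, -1.3]
width: 0.0437
finger_force: 30.0
```

Request:
move_arm(motion=[0, 0, 0, 0, 0, 0.008, 0, 0, 0, 0, 0, 0, 0, 0])

```text
time: 35.05
tool_pos: [0.4378, -0.3522, 0.0239]
ee_rot: [3.135, 0.002, 0.079]
wrist_force: [0.3, -0.3, -0.1]
width: 0.0436
finger_force: 30.0
```

Request:
move_arm(motion=[0, 0, 0, 0, 0, 0.008, 0, 0, 0, 0, 0, 0, 0, 0])

```text
time: 35.22
tool_pos: [0.4379, -0.3521, 0.0238]
ee_rot: [3.135, 0.002, 0.079]
wrist_force: [-1.2, 1.0, 4.2]
width: 0.0436
finger_force: 30.0
```

Request:
move_arm(motion=[0, 0, 0, 0, 0, 0, 0.75, 0, 0, 0, 0, 0, 0, 0.75, 0, 0, 0, 0, 0, 0, 0.75, 0, 0, 0, 0, 0, 0, 0.75, 0, 0, 0, 0, 0, -0.05, 0.75, 0, 0, 0, 0, 0, -0.2, 0.75, 0, 0, 0, 0, 0, -0.3, 0.75, 0, 0, 0, 0, 0, -0.35, 1, 0, 0, 0, 0, 0, -0.35, 1, 0, 0, 0, 0, 0, -0.1, 1, 0, 0, 0, 0, 0, 0, 1])

```text
time: 36.13
tool_pos: [0.4399, -0.353, 0.1629]
ee_rot: [3.128, -0.004, 0.079]
wrist_force: [1.2, 0.5, 0.6]
width: 0.0927
finger_force: 0.0
```

```bash
python3 - <<'E'
from h import *
plan([.5993,-.0188],.13,np.radians(68.9)); o=robot.get_obs(); print(o["tool_pos"],o["ee_rot"],o["wrist_force"])
E
```

```text
shift units [ 1.852 -3.209  0.292] turn about tool z units 0.57 j6 0.72
[ 0.43992047 -0.3529505   0.16285077] [ 3.12817704 -0.00356311  0.07933647] [1.17541605 0.47211138 0.61626741]
```

Request:
move_arm(motion=[0, 0, 0, 0.185, -0.321, 0, 1, 0, 0, 0, 0.185, -0.321, 0, 1, 0, 0, 0, 0.185, -0.321, 0, 1, 0, 0, 0, 0.185, -0.321, 0, 1, 0, 0, 0, 0.185, -0.321, 0, 1, 0, 0, 0, 0.185, -0.321, 0, 1, 0, 0, 0, 0.185, -0.321, 0, 1, 0, 0, 0, 0.185, -0.321, 0, 1, 0, 0, 0, 0.185, -0.321, 0, 1, 0, 0, 0, 0.185, -0.321, 0, 1, 0, 0, 0.142, 0, 0, 0.1, 1, 0, 0, 0.142, 0, 0, 0.1, 1])

```text
time: 37.13
tool_pos: [0.5968, -0.0141, 0.1327]
ee_rot: [3.135, 0.004, -0.145]
wrist_force: [-0.2, -0.2, -0.7]
width: 0.0941
finger_force: 0.0
```

Request:
move_arm(motion=[0, 0, 0.142, 0, 0, 0.1, 1, 0, 0, 0.142, 0, 0, 0, 1, 0, 0, 0, 0, 0, 0, 1, 0, 0, 0, 0, 0, 0, 1, 0, 0, 0, 0, 0, 0, 1])

```text
time: 37.55
tool_pos: [0.5966, -0.0168, 0.1244]
ee_rot: [3.134, 0.001, -0.365]
wrist_force: [0.2, 0.5, 0.6]
width: 0.0941
finger_force: 0.0
```

```bash
python3 - <<'E'
from h import *
plan([.5993,-.0188],.026,np.radians(68.9)); o=robot.get_obs(); print(o["tool_pos"],o["ee_rot"],o["wrist_force"])
top('top4',(432,278),.071)
E
```

```text
shift units [0.034 0.002 0.984] turn about tool z units 0.005 j6 1.82
[ 0.59659175 -0.01675477  0.12441023] [ 3.13442195e+00  1.03943096e-03 -3.64597006e-01] [0.24293201 0.52309075 0.61001028]
top4 (array([ 437. , -353.2]), array([41.6, 41.7]), 44.7) (430, 270, 21, 20)
```

Request:
move_arm(motion=[0, 0, 0, 0.032, 0.009, 0.1, 1, 0, 0, 0, 0, 0, 0.25, 1, 0, 0, 0, 0, 0, 0.3, 1, 0, 0, 0, 0, 0, 0.2, 1, 0, 0, 0, 0, 0, 0.1, 1, 0, 0, 0, 0, 0, 0.04, 1, 0, 0, 0, 0, 0, 0, 1, 0, 0, 0, 0, 0, 0, 1])

```text
time: 38.27
tool_pos: [0.6005, -0.0196, 0.0276]
ee_rot: [3.135, -0.003, -0.367]
wrist_force: [-0.7, -1.1, -0.1]
width: 0.0939
finger_force: 0.0
```

```bash
python3 - <<'E'
from h import *
plan([.5993,-.0188],.025,np.radians(68.9)); o=robot.get_obs(); print(o["tool_pos"],o["ee_rot"],o["wrist_force"])
E
```

```text
shift units [-0.014 -0.003  0.026] turn about tool z units 0.002 j6 1.82
[ 0.60046266 -0.01959275  0.02761813] [ 3.13522911e+00 -2.57818031e-03 -3.66651711e-01] [-0.66382035 -1.06292676 -0.0555074 ]
```

Request:
move_arm(motion=[0, 0, 0, -0.012, 0, 0.02, 1, 0, 0, 0, 0, 0, 0, 0, 0, 0, 0, 0, 0, 0, 0, 0, 0, 0, 0, 0, 0, 0, 0, 0, 0, 0, 0, 0, 0, 0, 0, 0, 0, 0, 0, 0, 0, 0, 0, 0, 0, 0, 0, 0, 0, 0, 0, 0, 0, 0, 0, 0, 0, 0, 0, 0, 0, 0, 0, 0, 0, 0, 0, 0, 0, 0, 0, 0, 0, 0, 0])

```text
time: 39.18
tool_pos: [0.5984, -0.0188, 0.0244]
ee_rot: [3.135, -0.0, -0.367]
wrist_force: [0.3, 0.3, 0.8]
width: 0.0528
finger_force: 29.7
```

Request:
move_arm(motion=[0, 0, 0, 0, 0, -0.01, 0, 0, 0, 0, 0, 0, -0.03, 0, 0, 0, 0, 0, 0, -0.06, 0, 0, 0, 0, 0, 0, -0.1, 0, 0, 0, 0, 0, 0, 0, 0, 0, 0, 0, 0, 0, 0, 0])

```text
time: 39.68
tool_pos: [0.5994, -0.019, 0.046]
ee_rot: [3.135, -0.003, -0.367]
wrist_force: [0.1, 0.1, -1.0]
width: 0.0531
finger_force: 29.6
```

```bash
python3 - <<'E'
from h import *
o=robot.get_obs(); print(o["tool_pos"],o["ee_rot"],o["wrist_force"],o["width"])
im=robot.snapshot('wrist'); cv2.imwrite('pics/w6.png',im[:,:,::-1])
E
```

```text
[ 0.59939699 -0.01899925  0.04596802] [ 3.13537004 -0.00325442 -0.36679998] [ 0.12586202  0.13305492 -1.02970078] 0.053129764361100916
```

View pics/w6.png

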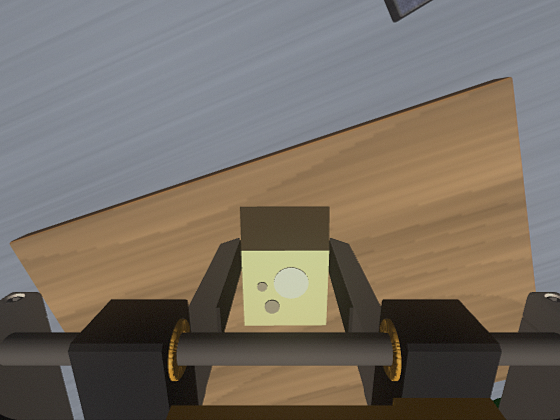

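The pyramid is gripped square and level (top face at (286,287)). Now lift and carry it.

Request:
move_arm(motion=[0, 0, 0, 0, 0, -0.15, 0, 0, 0, 0, 0, 0, -0.3, 0, 0, 0, 0, 0, 0, -0.2, 0, 0, 0, 0, 0, 0, -0.05, 0, 0, 0, -0.1, 0, 0, 0, 0, 0, 0, -0.142, 0, 0, 0, 0, 0, 0, -0.142, 0, 0, 0, 0, 0, 0, -0.142, 0, 0, 0, 0, 0, 0, -0.044, 0, 0, 0, 0, 0, 0, 0, 0, 0, 0, 0])

```text
time: 40.57
tool_pos: [0.5977, -0.0183, 0.1128]
ee_rot: [3.136, 0.005, 0.081]
wrist_force: [0.7, 0.1, -2.2]
width: 0.0531
finger_force: 29.6
```

```bash
python3 - <<'E'
from h import *
plan([.5226,-.3448],.06,np.radians(-85.6)); o=robot.get_obs(); print(o["tool_pos"],o["ee_rot"],o["width"])
E
```

```text
shift units [-1.011  3.19   0.552] turn about tool z units 0.006 j6 1.37
[ 0.59774578 -0.01831023  0.11283664] [3.13566796 0.00496237 0.08130379] 0.05311113031584476
```

Request:
move_arm(motion=[0, 0, 0, -0.051, 0.16, 0, 0, 0, 0, 0, -0.096, 0.303, 0, 0, 0, 0, 0, -0.096, 0.303, 0, 0, 0, 0, 0, -0.096, 0.303, 0, 0, 0, 0, 0, -0.096, 0.303, 0, 0, 0, 0, 0, -0.096, 0.303, 0, 0, 0, 0, 0, -0.096, 0.303, 0, 0, 0, 0, 0, -0.096, 0.303, 0, 0, 0, 0, 0, -0.096, 0.303, 0, 0, 0, 0, 0, -0.096, 0.303, 0, 0, 0, 0, 0, -0.096, 0.303, 0, 0])

```text
time: 41.48
tool_pos: [0.5225, -0.3457, 0.1156]
ee_rot: [3.136, 0.004, 0.079]
wrist_force: [0.5, -0.1, -0.5]
width: 0.0528
finger_force: 29.6
```

Request:
move_arm(motion=[0, 0, 0, 0, 0, 0.1, 0, 0, 0, 0, 0, 0, 0.2, 0, 0, 0, 0, 0, 0, 0.2, 0, 0, 0, 0, 0, 0, 0.1, 0, 0, 0, 0, 0, 0, 0, 0, 0, 0, 0, 0, 0, 0, 0, 0, 0, 0, 0, 0, 0, 0])

```text
time: 42.07
tool_pos: [0.5241, -0.345, 0.0578]
ee_rot: [3.134, 0.001, 0.081]
wrist_force: [-0.1, -0.4, -1.2]
width: 0.0535
finger_force: 29.6
```

```bash
python3 - <<'E'
from h import *
plan([.5226,-.3448],.0124,np.radians(-85.6)); o=robot.get_obs(); print(o["tool_pos"],o["ee_rot"],o["width"])
E
```

```text
shift units [-0.014 -0.007  0.454] turn about tool z units 0.005 j6 0.82
[ 0.52411954 -0.3450188   0.05775569] [3.13403939e+00 1.29196229e-03 8.10240231e-02] 0.05347131090257906
```

Request:
move_arm(motion=[0, 0, 0, -0.014, -0.003, 0.15, 0, 0, 0, 0, 0, 0, 0.14, 0, 0, 0, 0, 0, 0, 0.08, 0, 0, 0, 0, 0, 0, 0.04, 0, 0, 0, 0, 0, 0, 0.02, 0, 0, 0, 0, 0, 0, 0, 0, 0, 0, 0, 0, 0, 0, 0])

```text
time: 42.65
tool_pos: [0.5225, -0.3454, 0.0147]
ee_rot: [3.134, 0.001, 0.081]
wrist_force: [0.0, -1.2, -0.3]
width: 0.0531
finger_force: 29.6
```

Request:
move_arm(motion=[0, 0, 0, 0, 0, 0.01, 0, 0, 0, 0, 0, 0, 0, 0])

```text
time: 42.82
tool_pos: [0.5223, -0.3453, 0.0134]
ee_rot: [3.134, 0.002, 0.081]
wrist_force: [-0.3, -0.3, -1.7]
width: 0.0529
finger_force: 29.6
```

Request:
move_arm(motion=[0, 0, 0, 0, 0, 0.01, 0, 0, 0, 0, 0, 0, 0, 0])

```text
time: 42.98
tool_pos: [0.5219, -0.345, 0.0118]
ee_rot: [3.135, 0.003, 0.081]
wrist_force: [-0.2, -0.1, -1.3]
width: 0.0531
finger_force: 29.6
```

Request:
move_arm(motion=[0, 0, 0, 0, 0, 0.01, 0, 0, 0, 0, 0, 0, 0, 0])

```text
time: 43.15
tool_pos: [0.522, -0.3451, 0.0114]
ee_rot: [3.135, 0.002, 0.081]
wrist_force: [-0.1, 0.7, 2.4]
width: 0.0528
finger_force: 29.9
```

Contact is felt. Release to 0.78, lift and move aside.

Request:
move_arm(motion=[0, 0, 0, 0, 0, 0, 0.78, 0, 0, 0, 0, 0, 0, 0.78, 0, 0, 0, 0, 0, 0, 0.78, 0, 0, 0, 0, 0, 0, 0.78, 0, 0, 0, 0, 0, -0.05, 0.78, 0, 0, 0, 0, 0, -0.2, 0.78, 0, 0, 0, 0, 0, -0.3, 0.78, 0, 0, 0, 0, 0, -0.35, 0.78, 0, 0, 0, 0, 0, -0.35, 0.78, 0, 0, 0, 0, 0, -0.2, 0.78, 0, 0, 0, 0, 0, 0, 0.78])

```text
time: 44.07
tool_pos: [0.5249, -0.3461, 0.1635]
ee_rot: [3.126, -0.007, 0.081]
wrist_force: [0.5, -0.5, 0.1]
width: 0.0736
finger_force: 0.0
```

Request:
move_arm(motion=[0, 0, 0, -0.2, -0.3, -0.05, 0.8, 0, 0, 0, -0.2, -0.3, -0.05, 0.8, 0, 0, 0, -0.2, -0.3, -0.05, 0.8, 0, 0, 0, -0.2, -0.3, -0.05, 0.8, 0, 0, 0, -0.2, -0.3, -0.05, 0.8, 0, 0, 0, -0.2, -0.3, -0.05, 0.8, 0, 0, 0, 0, 0, 0, 0.8, 0, 0, 0, 0, 0, 0, 0.8])

```text
time: 44.73
tool_pos: [0.3873, -0.1732, 0.1845]
ee_rot: [3.135, 0.002, 0.082]
wrist_force: [0.9, -0.1, 0.8]
width: 0.075
finger_force: 0.0
```

```bash
python3 - <<'E'
from h import *
top('t5',(432,280),.071);top('t5',(429,241),.055);top('t5',(141,246),.041);top('t5',(143,283),.05);top('t5',(137,207),.035)
im=cv2.imread('pics/t5.png'); cv2.imwrite('pics/final.png',cv2.resize(im[60:350,90:480],None,fx=2,fy=2,interpolation=cv2.INTER_CUBIC))
E
```

```text
t5 (array([ 437.1, -353.3]), array([41.3, 41.8]), 37.7) (430, 270, 21, 20)
t5 (array([ 521.1, -346.5]), array([42. , 41.5]), 5.0) (424, 232, 21, 20)
t5 (array([503.8, 320.9]), array([34.9, 75.3]), 4.7) (118, 236, 35, 19)
t5 (array([420.6, 312.9]), array([57.2, 57.2]), 65.5) (123, 269, 26, 28)
t5 (array([590.6, 330. ]), array([39.7, 38.7]), 2.7) (125, 198, 18, 19)
```

View pics/final.png

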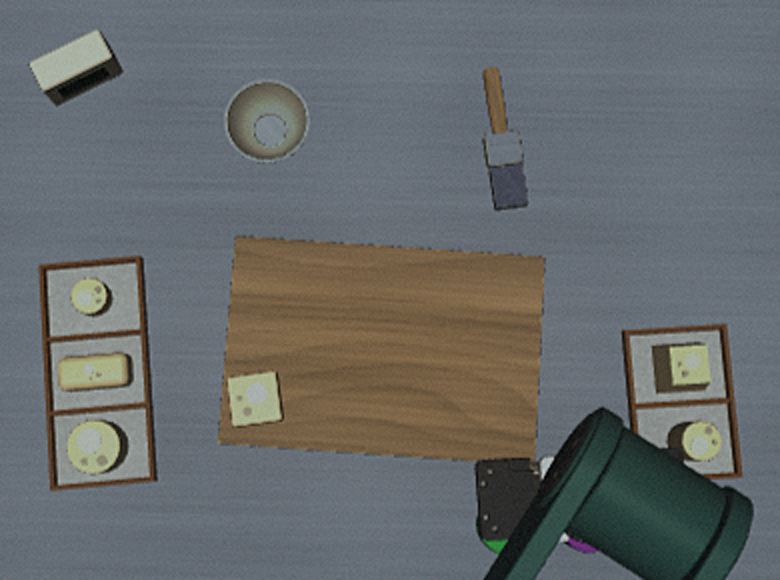

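The final view shows button, log and drum in the long box ((92,297), (94,371), (95,446)) and pyramid and tower in the short box ((688,366), (701,441)). Each is within about 2.5 mm of its compartment centre, and the slab, bowl and brush have not moved. The arm is clear, so I'm handing in.

```bash
python3 -c "
from bench import robot
print(robot.close_job())"
```

```text
the job is handed in; nothing more can be done
None
```

The job is handed in: all five cheeses are in their boxes as asked, upright and within about 2.5 mm of their compartment centres, at about 45 s of the 122 s allowed; the judge's verdict was not returned.

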